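# Open the bifold door of the desk cupboard

## Task

Open the wide desk cupboard, the one with the folding two-panel door: pull its upright bar handle so that both panels fold along the track, all the way to the end of their travel at the cupboard's left side, and let go. Leave the narrow cupboard with the single door beside it shut.

Things in the scene. Friction and masses are not known exactly. Their poses are not given: they have to be found in the camera images.
- fold_handle (a point): Grip point, 160 mm up, on the folding door's handle: an upright round dark bar, 10 mm thick, 60 to 180 mm above the table, its centre 40 mm off the leading (right) panel's outer face and 30 mm from the fold. Its stubs to the panel are at 75 and 115 mm; above 120 mm it is free all round and can be pinched from above from any side. Axes: panel's (x into the panel, y towards the fold, z up).
- cupboard_pivot (a point): Pivot of the rear (left) panel at the left front edge of the wide cupboard, point 160 mm up. Axes: x into the cupboard, y to its left, z up. Cupboard: fixed, white, 280 wide, 150 deep, 200 high, top board overhangs the closed door 5 mm. Two wooden panels in line, each 138 wide, 12 thick, 22 to 180 mm up, hinged together at the fold; the leading one's far end runs in the front track.
- fold_rear (a joint): Rear panel's angle q (rad): 0 closed, 1.35 folded at its stop; the leading panel turns the other way by q, the fold comes out to the front. Handle's grip point from the pivot, in the pivot's axes (m): x = -0.108 sin q - 0.052 cos q, y = -0.168 cos q - 0.052 sin q. Light friction (1 to 2 N at the handle), no spring, stays where left.
- locker_door (a joint): Angle of the single door of the narrow cupboard (rad): 0 shut, grows as it opens. That cupboard, of the same height (200 mm) and materials, 150 mm wide, with one panel and one bar handle of the same kind, stands to the left or to the right of the wide one.

How it is judged:
By the outcome, as a careful person would: the job done as asked, in the order asked, and still so for the second after the job is handed in, with the robot touching nothing.
It also fails if it takes over 32 s, if anything falls off the work surface, if the arm or the gripper's body presses on something with over 40 N, if the wrist force passes 120 N, or if a joint passes its speed limit or range.

## Robot

A 6-joint arm with a two-finger parallel gripper is mounted at the origin on a cart in front of the work surface, level with it; the furniture and walls round the work are solid. World frame = base frame: x ahead of the robot, y to its left, z up, the work surface at z = 0. Lengths are in m, angles in degrees, forces in N, time in s.
With the tool pointing down it reaches from about 0.375 to 0.9 m from the base axis. Payload 3.1 kg.
Tool frame: the origin (TCP) lies at the very end of the fingers, on their centre line; the grasp point (between the pads) lies 19 mm behind it; z points along the fingers, y is the line along which they close (so a half turn about z gives the same grasp; the last joint's range is limited). The gripper opens to 87 mm and grips with 3 to 60 N. Pads are 19 mm wide; open, the fingers measure 117 mm over their backs; the gripper's body (75 mm by 190 mm) begins 51 mm behind the grasp point.
Start: joints at [-86.717, 30.224, 82.088, -0, 67.689, -10.227], TCP at [0.146, -0.608, 0.223] pointing down, gripper open.
Joint ranges: [-176.69, 176.69], [-43.24, 126.21], [12.49, 139.97], [-82, 262], [0, 151.66], [-163.58, 163.58]. Speed limits (degrees/s): [159.86, 159.86, 180, 180, 180, 180].

## Interface

Orientations are given as a 3x3 rotation matrix whose columns are the frame's x, y, z axes.
In Python, from rig import bot gives the robot as it stands.
- The arm moves only by the tool move_arm, never from a script. Its argument "increments" is a list of rows, each an object with "xyz": the shift along the tool's x, y, z in mm, a list of three; "roll": the turn about the tool's z in rad; "grip": the opening in per cent of the stroke, from 0 (shut) to 100 (fully open). A call has 1 to 5 rows; each row shifts and turns the commanded pose from where the row before left it, along the tool's axes as they then stand; what a row does not reach is not made up. A row lasts 1/12 s, in which the tool goes at most 41.7 mm and 7.16 degrees, less where a joint would pass 70% of its speed; a pose out of reach is approached as far as the arm can. A call is refused whole if a number of a shift passes 41.7 or a number of a turn 0.125, either way. A call with a gripper value outside its range is refused whole. The fingers move at their own pace and stop on an object; the grip force is fixed at half the most. Time passes only in rows, so rows that do not move let the fingers close. It gives the time, the measured TCP pose, the force, the opening and the grip force at its end, in the units of the state.
- bot.read_state(): the state, without advancing time (a new reading comes with each control period).
- bot.capture(name): name is "scene" or "top" or "wrist"; returns (picture, depth): 480x640x3 uint8, red, green, blue; 480x640 float32, m along the optical axis (not along the pixel's ray), 0 where there is no reading.
- bot.camera_model(name): a dict with "intrinsics" (3x3 intrinsics, pixels), "D" ([k1, k2, p1, p2, k3] as OpenCV has them; the pictures are not rectified), "rvec" (rotation vector, rad) and "tvec" (3), from world to camera coordinates, as OpenCV has them; the wrist camera has in their place "tool_from_camera" (4x4, takes a point from camera to tool coordinates, whose origin is the TCP and whose axes are the flange's). Camera axes: x right, y down, z forward; pixel columns grow to the right and rows downward; lengths in m; the calibration is good to about 2 mm. A picture is of the moment at which its call begins: read the wrist's pose just before it. camera_model takes no time and is no camera call.
- bot.hand_in(): hands the job in; it is judged then, once.
Trained networks look in the newest picture that a camera, given by its name, has taken for a name from the list of things; names that differ only in an ending like _2 or _b are one class to them, and where a whole thing is asked for, a point or a joint stands for the part that bears it (a point fixed in the world has none). Each returns a list of dicts, best first, with "conf" (0 to 1); they miss things now and then, are a little off and sometimes report something else, mostly with a low value. They report only what shows in the picture. A call takes as long as a camera call.
- bot.spot_in(label, camera): "at" ([x, y, z] in m, in the coordinates of the camera as it stood for that picture, good to about 4 mm: the middle of the surface that is visible of it).
- bot.trace(label, camera): "mask" (480x640 bool, what is visible of it).
The state is a dict: "time_s": time; "joint_positions": joint angles; "qvel": joint speeds; "tau": joint torques, N m; "position": TCP position; "tcp_rot": TCP orientation; "force": force on the tool from outside, world axes, zero at the start; "moment": the same for the moment, N m; "opening": opening from 0.0 (shut) to 1.0 (fully open); "grasp_force": force on a finger pad.
Only numpy, scipy, OpenCV 4.12 (cv2) and the standard library are available. Lean on these libraries where they do the work, as an engineer would, in place of code of your own. Each camera call takes 0.05 s, during which the arm holds its last target. There are 200 camera calls.

## Working session

There is one attempt and no reset: what is moved stays moved. The work goes in short steps, Python scripts to look and compute and a tool call to move; the robot and the scene stay as the last step left them, time stands still between calls to the robot, and variables do not carry over. Pictures are saved under pics/ and viewed, at most 10 in all, crops included, and the job is handed in when it is done.

Besides the shell and the picture viewer there is one more tool, called after "Request:" as name(argument=value, ...), one argument or row to a line, values as JSON. move_arm: Moves the arm, as the interface text tells. Its arguments: {"type":"object","properties":{"increments":{"type":"array"}},"required":["increments"]}

```bash
mkdir -p pics
cat > h.py <<'E'
import numpy as np, cv2
from rig import bot
def look(c,n):
    p,d=bot.capture(c); cv2.imwrite(f'pics/{n}.png',p[:,:,::-1]); return p,d
def w2c(c):
    m=bot.camera_model(c); R=cv2.Rodrigues(np.array(m['rvec'],float))[0]; return R,np.array(m['tvec'],float).ravel()
def toworld(c,P):
    R,t=w2c(c); return (np.asarray(P)-t)@R
def cloud(c,d,mask):
    m=bot.camera_model(c); v,u=np.nonzero(mask&(d>0)); z=d[v,u]
    n=cv2.undistortPoints(np.c_[u,v].astype(np.float64)[:,None],np.array(m['intrinsics'],float),np.array(m['D'],float))[:,0]
    return toworld(c,np.c_[n*z[:,None],z])
E
python3 - <<'E'
from h import *
np.set_printoptions(precision=4,suppress=True)
for c in('scene','top'):
    p,d=look(c,c+'0')
    for l in('fold_handle','cupboard_pivot','fold_rear','locker_door'):
        for r in bot.spot_in(l,c)[:3]: print(c,l,r['conf'],toworld(c,r['at']))
    for l in('fold_handle','fold_rear','locker_door'):
        for r in bot.trace(l,c)[:2]:
            v,u=np.nonzero(r['mask']); P=cloud(c,d,r['mask'])
            print(c,l,r['conf'],len(v),u.min(),u.max(),v.min(),v.max(), np.percentile(P,[5,50,95],axis=0).round(3).tolist() if len(P) else None)
s=bot.read_state();print(s['time_s'],s['position'],s['tcp_rot'],s['opening'])
E
```

```text
scene fold_handle 0.95 [ 0.5812 -0.3582  0.1105]
scene cupboard_pivot 0.9 [ 0.5984 -0.2247  0.1476]
scene fold_rear 0.67 [ 0.576  -0.2864  0.105 ]
scene locker_door 0.72 [0.6077 0.0789 0.1111]
scene fold_handle 0.67 1593 384 417 166 237 [[0.538, -0.44, 0.029], [0.582, -0.354, 0.111], [0.587, -0.314, 0.172]]
scene fold_rear 0.69 3580 346 417 167 261 [[0.545, -0.427, 0.033], [0.577, -0.285, 0.107], [0.586, -0.174, 0.17]]
scene locker_door 0.81 4214 221 290 227 319 [[0.569, 0.016, 0.033], [0.61, 0.079, 0.109], [0.615, 0.147, 0.175]]
top fold_handle 0.78 [ 0.576  -0.3421  0.0943]
top cupboard_pivot 0.93 [ 0.6477 -0.2982  0.1998]
top fold_rear 0.97 [ 0.5773 -0.3339  0.0888]
top locker_door 0.77 [0.6096 0.0528 0.1004]
top fold_handle 0.9 712 415 490 242 272 [[0.538, -0.429, 0.006], [0.578, -0.343, 0.089], [0.586, -0.319, 0.167]]
top fold_rear 0.93 1204 346 487 242 271 [[0.54, -0.42, 0.021], [0.575, -0.335, 0.086], [0.585, -0.182, 0.177]]
top locker_door 0.8 911 176 260 229 260 [[0.568, 0.006, 0.032], [0.608, 0.055, 0.097], [0.611, 0.136, 0.15]]
top locker_door 0.3 18032 337 516 145 271 [[0.573, -0.43, 0.052], [0.646, -0.299, 0.199], [0.73, -0.167, 0.201]]
0.8 [ 0.146  -0.6077  0.2226] [[ 0.9723  0.2336  0.    ]
 [ 0.2336 -0.9723 -0.    ]
 [ 0.      0.     -1.    ]] 1.004842123919341
```

View pics/scene0.png

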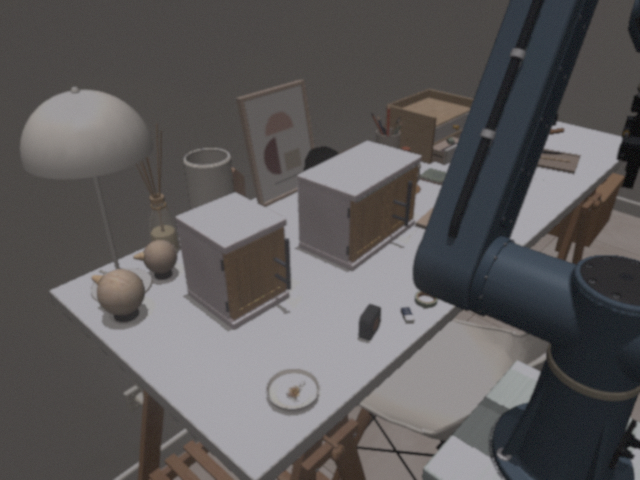

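View pics/top0.png

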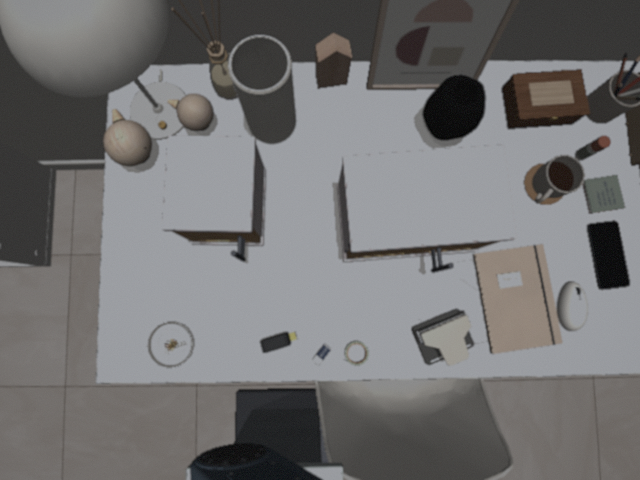

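```bash
cat >> h.py <<'E'
def fit(d):
    m=np.zeros((480,640),bool); m[120:300,320:540]=1
    P=cloud('top',d,m); P=P[abs(P[:,2]-.2)<.008]
    (cx,cy),(w,h),a=cv2.minAreaRect((P[:,:2]*1000).astype(np.float32))
    box=cv2.boxPoints(((cx,cy),(w,h),a)); return P,np.array([cx,cy])/1000,(w,h,a),box
E
python3 - <<'E'
from h import *
np.set_printoptions(precision=4,suppress=True)
p,d=look('top','top1')
P,c,wh,box=fit(d); print(len(P),c,wh,box,P[:,2].mean())
# dark bar points, both cameras
for cam in('top','scene'):
    if cam=='scene': p,d=look('scene','scene1')
    for l in ('fold_handle','locker_door'):
        bot.trace
        r=bot.trace(l,cam)[0]; m=r['mask']; dark=m&(p.max(2)<75)
        Q=cloud(cam,d,dark); print(cam,l,len(Q))
        for lo,hi in((.12,.15),(.15,.17),(.17,.19)):
            q=Q[(Q[:,2]>lo)&(Q[:,2]<hi)]
            if len(q): print(lo,len(q),np.median(q,0),q.min(0),q.max(0))
E
python3 - <<'E'
import cv2
a=cv2.imread('pics/top1.png')[225:285,330:530]; b=cv2.imread('pics/scene1.png')[140:270,290:430]
a=cv2.resize(a,None,fx=4,fy=4,interpolation=2); b=cv2.resize(b,None,fx=2.5,fy=2.5,interpolation=2)
import numpy as np
o=np.zeros((a.shape[0]+b.shape[0],800,3),np.uint8); o[:a.shape[0],:a.shape[1]]=a; o[a.shape[0]:,:b.shape[1]]=b
cv2.imwrite('pics/crop1.png',o)
E
```

```text
15673 [ 0.6561 -0.3039] (168.7563018798828, 285.0871276855469, 3.751345634460449) [[ 562.5509 -167.1547]
 [ 581.2031 -451.631 ]
 [ 749.5979 -440.5898]
 [ 730.9457 -156.1135]] 0.19935611193686503
top fold_handle 433
0.12 47 [ 0.5525 -0.3375  0.1267] [ 0.5366 -0.4297  0.1201] [ 0.5853 -0.3107  0.1494]
0.15 13 [ 0.5387 -0.3376  0.1605] [ 0.5361 -0.3394  0.1532] [ 0.542  -0.3369  0.1694]
0.17 7 [ 0.5387 -0.3382  0.1776] [ 0.5368 -0.3386  0.1726] [ 0.5407 -0.337   0.1801]
top locker_door 777
0.12 202 [0.6082 0.0573 0.1352] [0.5629 0.0047 0.1203] [0.6166 0.1437 0.1498]
0.15 25 [0.6074 0.0328 0.156 ] [0.5627 0.005  0.1501] [0.6119 0.1398 0.169 ]
0.17 5 [0.5646 0.0315 0.1746] [0.5629 0.0305 0.1706] [0.5668 0.0333 0.1792]
scene fold_handle 1231
0.12 302 [ 0.5819 -0.3543  0.1352] [ 0.5357 -0.4428  0.12  ] [ 0.5892 -0.31    0.1499]
0.15 227 [ 0.5818 -0.3648  0.1604] [ 0.5347 -0.4437  0.1501] [ 0.5885 -0.3087  0.17  ]
0.17 87 [ 0.5803 -0.35    0.1735] [ 0.5347 -0.4411  0.1701] [ 0.5882 -0.3097  0.1826]
scene locker_door 1926
0.12 434 [0.6103 0.082  0.1362] [0.5628 0.0053 0.12  ] [0.6301 0.1531 0.15  ]
0.15 317 [0.6097 0.0762 0.1587] [0.5617 0.0083 0.1502] [0.6264 0.152  0.17  ]
0.17 157 [0.6085 0.0648 0.1743] [0.5614 0.0116 0.1701] [0.618  0.1482 0.1814]
```

View pics/crop1.png

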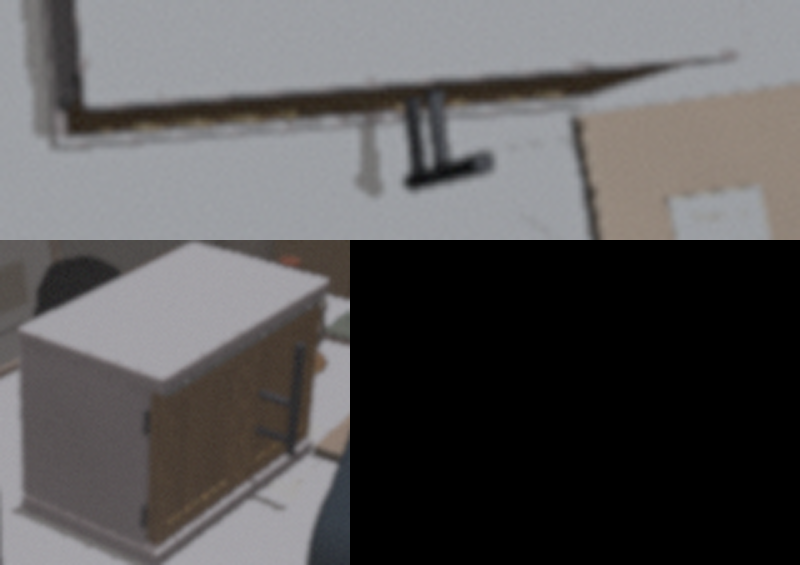

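Top and scene views agree: the wide cupboard is on the right, closed. In the top view its bar top is at about (450,265), world (0.539, -0.338). The fitted pivot is about (0.581, -0.169) and the yaw 3.75°. The narrow cupboard is on the left, around y≈0.08. I'll start the approach.

Request:
move_arm(
  increments=[
    {"xyz":[37,-14,0],"roll":0,"grip":45},
    {"xyz":[37,-14,0],"roll":0,"grip":45},
    {"xyz":[37,-14,0],"roll":0,"grip":45},
    {"xyz":[37,-14,0],"roll":0,"grip":45},
    {"xyz":[37,-14,0],"roll":0,"grip":45},
  ],
)

```text
time_s: 1.52
position: [0.3107, -0.4953, 0.2227]
tcp_rot: [[0.973, 0.233, 0.0], [0.233, -0.973, -0.0], [0.0, 0.0, -1.0]]
force: [0.1, -1.1, 0.6]
opening: 0.709
grasp_force: 0.0
```

Request:
move_arm(
  increments=[
    {"xyz":[37,-14,0],"roll":0,"grip":45},
    {"xyz":[37,-14,0],"roll":0,"grip":45},
    {"xyz":[37,-14,0],"roll":0,"grip":45},
    {"xyz":[37,-14,0],"roll":0,"grip":45},
    {"xyz":[20,-14,0],"roll":0,"grip":45},
  ],
)

```text
time_s: 1.93
position: [0.4601, -0.3873, 0.2228]
tcp_rot: [[0.972, 0.236, 0.002], [0.236, -0.972, -0.001], [0.002, 0.001, -1.0]]
force: [-0.1, 1.3, -0.5]
opening: 0.457
grasp_force: 0.0
```

Run:
```python
from h import *
np.set_printoptions(precision=4,suppress=True)
s=bot.read_state(); p,d=look('wrist','w1'); m=bot.camera_model('wrist')
T=np.array(m['tool_from_camera']); R=np.array(s['tcp_rot']); t=np.array(s['position']); print(s['time_s'],t,R,s['opening'],s['force'])
for r in bot.spot_in('fold_handle','wrist')[:3]: print(r['conf'],R@(T[:3,:3]@r['at']+T[:3,3])+t)
v,u=np.nonzero(d>0); z=d[v,u]
n=cv2.undistortPoints(np.c_[u,v].astype(float)[:,None],np.array(m['intrinsics'],float),np.array(m['D'],float))[:,0]
Q=(np.c_[n*z[:,None],z]@T[:3,:3].T+T[:3,3])@R.T+t
dk=p[v,u].max(1)<75
for lo,hi in((.125,.15),(.15,.17),(.17,.185)):
    q=Q[(Q[:,2]>lo)&(Q[:,2]<hi)&dk&(abs(Q[:,0]-.539)<.02)&(abs(Q[:,1]+.338)<.03)]
    if len(q): print(lo,len(q),np.median(q,0),q.min(0),q.max(0))
```

```text
1.9333 [ 0.4601 -0.3873  0.2228] [[ 0.9718  0.2357  0.0024]
 [ 0.2357 -0.9718 -0.0007]
 [ 0.0022  0.0012 -1.    ]] 0.45683517137131846 [-0.0606  1.3365 -0.4778]
0.76 [ 0.5828 -0.3714  0.1256]
0.125 69 [ 0.539  -0.3478  0.1394] [ 0.5358 -0.3485  0.126 ] [ 0.5448 -0.3444  0.1494]
0.15 82 [ 0.5386 -0.3477  0.1603] [ 0.5356 -0.3484  0.15  ] [ 0.545  -0.344   0.1698]
0.17 158 [ 0.5397 -0.3454  0.1792] [ 0.5358 -0.3485  0.1701] [ 0.5454 -0.3388  0.1813]
```

View pics/w1.png

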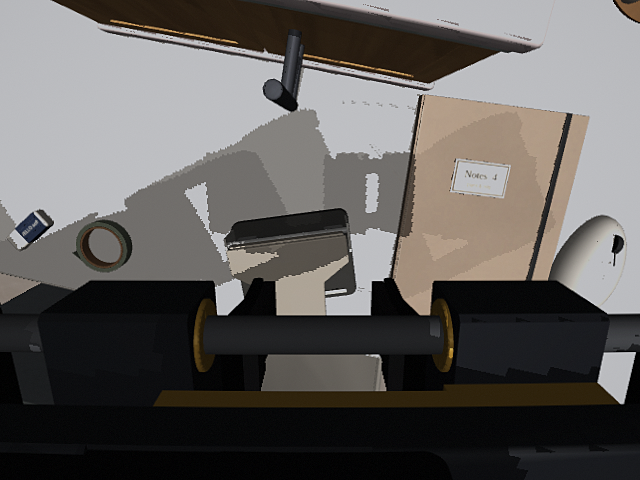

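The wrist view shows the bar top at about (275,90). Its centre in world is about (0.5405, -0.343), and it is free all round.

Request:
move_arm(
  increments=[
    {"xyz":[30,-8,0],"roll":0,"grip":45},
    {"xyz":[30,-8,0],"roll":0,"grip":45},
    {"xyz":[30,-8,0],"roll":0,"grip":45},
    {"xyz":[0,0,0],"roll":0,"grip":45},
    {"xyz":[0,0,0],"roll":0,"grip":45},
  ],
)

```text
time_s: 2.45
position: [0.5389, -0.3446, 0.2223]
tcp_rot: [[0.972, 0.236, -0.001], [0.236, -0.972, -0.001], [-0.001, 0.0, -1.0]]
force: [-0.9, -1.2, 0.1]
opening: 0.45
grasp_force: 0.0
```

Request:
move_arm(
  increments=[
    {"xyz":[2,-1,20],"roll":0,"grip":45},
    {"xyz":[0,0,20],"roll":0,"grip":45},
    {"xyz":[0,0,20],"roll":0,"grip":45},
    {"xyz":[0,0,14],"roll":0,"grip":45},
    {"xyz":[0,0,0],"roll":0,"grip":0},
  ],
)

```text
time_s: 2.87
position: [0.5366, -0.343, 0.1451]
tcp_rot: [[0.973, 0.232, -0.006], [0.232, -0.973, 0.005], [-0.005, -0.006, -1.0]]
force: [-0.5, 0.2, 0.5]
opening: 0.422
grasp_force: 0.0
```

Request:
move_arm(
  increments=[
    {"xyz":[0,0,0],"roll":0,"grip":0},
    {"xyz":[0,0,0],"roll":0,"grip":0},
    {"xyz":[0,0,0],"roll":0,"grip":0},
    {"xyz":[0,0,0],"roll":0,"grip":0},
    {"xyz":[0,0,0],"roll":0,"grip":0},
  ],
)

```text
time_s: 3.28
position: [0.5404, -0.3435, 0.1498]
tcp_rot: [[0.972, 0.234, 0.001], [0.234, -0.972, -0.001], [0.001, 0.001, -1.0]]
force: [-0.9, 0.7, 3.0]
opening: 0.103
grasp_force: 30.0
```

Run:
```python
from h import *
np.set_printoptions(precision=1,suppress=True)
s=bot.read_state(); print(s['position'],s['opening'],s['grasp_force'],s['force'])
R=np.array(s['tcp_rot']); U=np.array([.9979,.0654]); L=np.array([-.0654,.9979])
f=lambda q:(-.108*np.sin(q)-.052*np.cos(q))*U+(-.168*np.cos(q)-.052*np.sin(q))*L
qs=np.linspace(0,1.37,21); W=np.array([f(q) for q in qs]); D=np.diff(W,axis=0)*1000
print(W[[0,-1]]*1000); print(np.c_[qs[1:],D@R[:2,:2],np.cumsum(D,0)])
```

```text
[ 0.5 -0.3  0.1] 0.10340100005389291 30.005636955611408 [-0.9  0.7  3. ]
[[ -40.9 -171. ]
 [-110.4  -91.9]]
[[  0.1  -7.7   1.9  -7.   -3.6]
 [  0.1  -7.3   1.1 -13.9  -6.4]
 [  0.2  -6.8   0.4 -20.4  -8.4]
 [  0.3  -6.4  -0.4 -26.7  -9.6]
 [  0.3  -5.9  -1.1 -32.7  -9.9]
 [  0.4  -5.3  -1.9 -38.3  -9.3]
 [  0.5  -4.8  -2.6 -43.5  -7.9]
 [  0.5  -4.2  -3.3 -48.4  -5.7]
 [  0.6  -3.6  -4.  -52.8  -2.6]
 [  0.7  -3.   -4.7 -56.8   1.3]
 [  0.8  -2.3  -5.4 -60.3   6. ]
 [  0.8  -1.7  -6.  -63.4  11.4]
 [  0.9  -1.   -6.6 -66.   17.6]
 [  1.   -0.4  -7.2 -68.   24.5]
 [  1.    0.3  -7.8 -69.6  32.2]
 [  1.1   0.9  -8.3 -70.6  40.4]
 [  1.2   1.6  -8.7 -71.1  49.3]
 [  1.2   2.2  -9.2 -71.1  58.7]
 [  1.3   2.9  -9.6 -70.6  68.7]
 [  1.4   3.5  -9.9 -69.5  79.2]]
```

Gripped: the opening is 9 mm and the pads read 30 N. Now I follow the door's arc.

Request:
move_arm(
  increments=[
    {"xyz":[-7.7,1.9,0],"roll":0,"grip":0},
    {"xyz":[-7.3,1.1,0],"roll":0,"grip":0},
    {"xyz":[-6.8,0.4,0],"roll":0,"grip":0},
    {"xyz":[-6.4,-0.4,0],"roll":0,"grip":0},
    {"xyz":[-5.9,-1.1,0],"roll":0,"grip":0},
  ],
)

```text
time_s: 3.7
position: [0.5083, -0.3537, 0.1497]
tcp_rot: [[0.972, 0.233, 0.004], [0.233, -0.972, -0.001], [0.003, 0.002, -1.0]]
force: [4.8, 3.2, 3.5]
opening: 0.103
grasp_force: 30.0
```

Request:
move_arm(
  increments=[
    {"xyz":[-5.3,-1.9,0],"roll":0,"grip":0},
    {"xyz":[-4.8,-2.6,0],"roll":0,"grip":0},
    {"xyz":[-4.2,-3.3,0],"roll":0,"grip":0},
    {"xyz":[-3.6,-4,0],"roll":0,"grip":0},
    {"xyz":[-3,-4.7,0],"roll":0,"grip":0},
  ],
)

```text
time_s: 4.12
position: [0.4847, -0.346, 0.1498]
tcp_rot: [[0.972, 0.234, 0.005], [0.234, -0.972, -0.009], [0.003, 0.01, -1.0]]
force: [4.9, -4.1, 1.4]
opening: 0.104
grasp_force: 30.1
```

Request:
move_arm(
  increments=[
    {"xyz":[-2.3,-5.4,0],"roll":0,"grip":0},
    {"xyz":[-1.7,-6,0],"roll":0,"grip":0},
    {"xyz":[-1,-6.6,0],"roll":0,"grip":0},
    {"xyz":[-0.4,-7.2,0],"roll":0,"grip":0},
    {"xyz":[0.3,-7.8,0],"roll":0,"grip":0},
  ],
)

```text
time_s: 4.53
position: [0.4709, -0.3141, 0.1497]
tcp_rot: [[0.972, 0.233, 0.003], [0.233, -0.972, -0.006], [0.001, 0.007, -1.0]]
force: [1.3, -3.7, 4.9]
opening: 0.102
grasp_force: 30.0
```

Request:
move_arm(
  increments=[
    {"xyz":[0.9,-8.3,0],"roll":0,"grip":0},
    {"xyz":[1.6,-8.7,0],"roll":0,"grip":0},
    {"xyz":[2.2,-9.2,0],"roll":0,"grip":0},
    {"xyz":[2.9,-9.6,0],"roll":0,"grip":0},
    {"xyz":[3.2,-9,0],"roll":0,"grip":0},
  ],
)

```text
time_s: 4.95
position: [0.4718, -0.2664, 0.1497]
tcp_rot: [[0.972, 0.234, 0.004], [0.234, -0.972, -0.005], [0.003, 0.006, -1.0]]
force: [1.9, -11.0, 8.3]
opening: 0.1
grasp_force: 30.0
```

Request:
move_arm(
  increments=[
    {"xyz":[0,0,0],"roll":0,"grip":0},
    {"xyz":[0,0,0],"roll":0,"grip":0},
  ],
)

```text
time_s: 5.12
position: [0.4719, -0.2668, 0.1497]
tcp_rot: [[0.972, 0.235, 0.004], [0.235, -0.972, -0.005], [0.002, 0.006, -1.0]]
force: [2.9, -5.2, 5.2]
opening: 0.104
grasp_force: 30.0
```

Request:
move_arm(
  increments=[
    {"xyz":[1.2,-3,0],"roll":0,"grip":0},
    {"xyz":[0.8,-2,0],"roll":0,"grip":0},
    {"xyz":[0,0,0],"roll":0,"grip":0},
  ],
)

```text
time_s: 5.37
position: [0.4721, -0.2664, 0.1498]
tcp_rot: [[0.972, 0.237, 0.003], [0.237, -0.971, -0.014], [-0.001, 0.014, -1.0]]
force: [-2.3, -17.2, 0.6]
opening: 0.107
grasp_force: 30.1
```

The door is at its stop: another 5 mm of push gave only force. I'll relax, release and lift straight up.

Request:
move_arm(
  increments=[
    {"xyz":[-1.8,4.5,0],"roll":0,"grip":0},
    {"xyz":[0,0,0],"roll":0,"grip":0},
    {"xyz":[0,0,0],"roll":0,"grip":35},
    {"xyz":[0,0,0],"roll":0,"grip":35},
    {"xyz":[0,0,0],"roll":0,"grip":35},
  ],
)

```text
time_s: 5.78
position: [0.4689, -0.2627, 0.1477]
tcp_rot: [[0.972, 0.233, -0.004], [0.233, -0.972, 0.004], [-0.003, -0.004, -1.0]]
force: [-0.5, -0.2, -0.5]
opening: 0.251
grasp_force: 0.0
```

Request:
move_arm(
  increments=[
    {"xyz":[0,0,0],"roll":0,"grip":35},
    {"xyz":[0,0,-10],"roll":0,"grip":35},
    {"xyz":[0,0,-20],"roll":0,"grip":35},
    {"xyz":[0,0,-25],"roll":0,"grip":35},
    {"xyz":[0,0,-30],"roll":0,"grip":35},
  ],
)

```text
time_s: 6.2
position: [0.4692, -0.2629, 0.2333]
tcp_rot: [[0.972, 0.234, -0.004], [0.234, -0.972, 0.004], [-0.003, -0.005, -1.0]]
force: [0.0, -1.0, -0.8]
opening: 0.349
grasp_force: 0.0
```

Request:
move_arm(
  increments=[
    {"xyz":[-30,0,-10],"roll":0,"grip":35},
    {"xyz":[-35,0,0],"roll":0,"grip":35},
    {"xyz":[-20,10,0],"roll":0,"grip":35},
    {"xyz":[0,0,0],"roll":0,"grip":35},
    {"xyz":[0,0,0],"roll":0,"grip":35},
  ],
)

```text
time_s: 6.62
position: [0.3897, -0.2939, 0.244]
tcp_rot: [[0.973, 0.231, 0.0], [0.231, -0.973, 0.001], [0.0, -0.001, -1.0]]
force: [0.6, -0.3, -0.3]
opening: 0.349
grasp_force: 0.0
```

Run:
```python
from h import *
np.set_printoptions(precision=4,suppress=True)
look('scene','s2'); p,d=look('top','t2')
cv2.imwrite('pics/both2.png',np.vstack([cv2.imread('pics/s2.png')[100:400],cv2.imread('pics/t2.png')[100:400]]))
for l in('fold_handle','fold_rear','locker_door'):
  for r in bot.trace(l,'top')[:1]:
    P=cloud('top',d,r['mask']); print(l,r['conf'],np.percentile(P,[5,50,95],axis=0))
    dk=r['mask']&(p.max(2)<75); Q=cloud('top',d,dk); Q=Q[(Q[:,2]>.165)&(Q[:,2]<.185)]
    if len(Q): print(' bar',np.median(Q,0))
```

```text
fold_handle 0.64 [[ 0.4599 -0.2598  0.0266]
 [ 0.5115 -0.2236  0.1637]
 [ 0.5676 -0.2128  0.1811]]
 bar [ 0.4932 -0.2224  0.1675]
fold_rear 0.8 [[ 0.4565 -0.2371  0.0413]
 [ 0.5096 -0.2132  0.1722]
 [ 0.5667 -0.1652  0.1811]]
 bar [ 0.4932 -0.2224  0.1675]
locker_door 0.68 [[0.5667 0.0058 0.0182]
 [0.6078 0.0536 0.0948]
 [0.6106 0.1352 0.1702]]
 bar [0.5654 0.031  0.171 ]
```

View pics/both2.png

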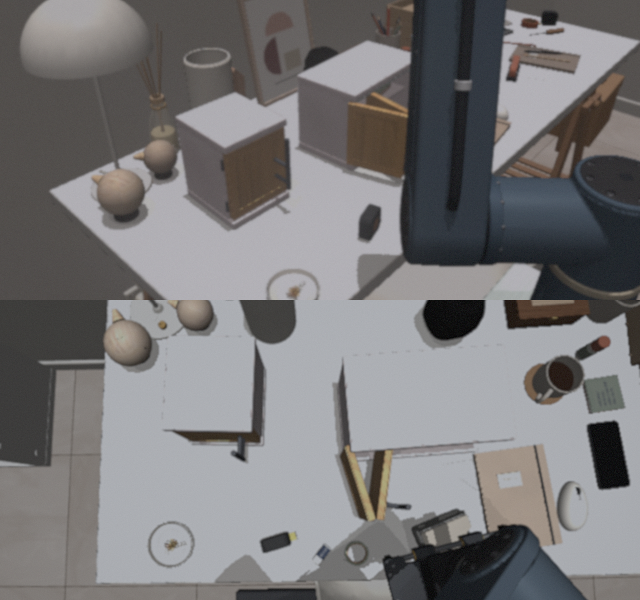

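The picture shows both panels folded in a narrow V at the left, with top edges at about (345,450)→(370,518) and (384,452)→(378,518). The narrow door is shut. I'll check the angle by numbers.

Run:
```python
from h import *
p,d=look('top','t3'); m=np.zeros((480,640),bool); m[250:325,335:400]=1
P=cloud('top',d,m); hsv=cv2.cvtColor(p,cv2.COLOR_RGB2HSV); v,u=np.nonzero(m&(d>0))
k=(abs(P[:,2]-.18)<.006)&(hsv[v,u,1]>50); P=P[k]
a=[]
mid=lambda x:-.195-0*x
for s in(1,-1):
    # split by the V's bisector, away from the apex
    Q=P[(P[:,0]>.475)&(P[:,0]<.56)]; y0=np.interp(Q[:,0],[.45,.56],[-.212,-.197]); q=Q[(Q[:,1]-y0)*s>0]
    f=cv2.fitLine(q[:,:2].astype(np.float32),cv2.DIST_HUBER,0,.01,.01).ravel(); a.append(np.degrees(np.arctan2(f[1]*np.sign(f[0]),abs(f[0])))); print(len(q),f,a[-1])
print('opening',abs(a[0]-a[1]),'q',np.radians(90-abs(a[0]-a[1])/2)); print(bot.read_state()['time_s'])
```

```text
409 [ 0.9556021   0.29466012  0.5168616  -0.1815357 ] 17.137157
397 [ 0.98734236 -0.15860353  0.516939   -0.22580683] -9.12585
opening 26.263008 q 1.3416084
6.9167
```

```bash
python3 -c "
from rig import bot
print(bot.hand_in())"
```

```text
the job is handed in; nothing more can be done
None
```

The folding door is open to its stop at the cupboard's left side (measured about 1.34 rad, stop 1.35), the handle is released and the arm is clear, the narrow cupboard is still shut, and the job was handed in at about 7 s.

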